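Weigh the boned ham: on, net, print

ROBOT

A 6-joint arm with a two-finger parallel gripper is mounted at the origin on the work surface. World frame = base frame: x ahead of the robot, y to its left, z up, the work surface at z = 0. Lengths are in m, angles in rad, forces in N, time in s.
With the tool pointing down it reaches from about 0.35 to 0.975 m from the base axis. Payload 17.4 kg.
Tool frame: the origin (TCP) lies between the finger pads; the fingertips stand 22 mm ahead of it and the grasp point (between the pads) lies 3 mm ahead of it; z points along the fingers, y is the line along which they close (so a half turn about z gives the same grasp; the last joint's range is limited). The gripper opens to 85 mm and grips with 20 to 120 N. Pads are 22 mm wide; open, the fingers measure 114 mm over their backs; the gripper's body (76 mm by 85 mm) begins 54 mm behind the grasp point. The pads swing forward as they close: fully open they stand 13 mm farther back than shut.
Start: joints at [1.245, 0.116, 1.442, -0, 1.584, -0.038], TCP at [0.192, 0.647, 0.253] pointing down, gripper open.
Joint ranges: [-2.83, 2.83], [-0.83, 2.19], [0.07, 2.5], [-1.14, 4.28], [0.01, 3], [-2.97, 2.97]. Speed limits (rad/s): [1.89, 1.89, 2.22, 3.14, 3.14, 3.14].

INTERFACE

Orientations are given as a rotation vector (axis times angle).
In Python, from plant import ctrl, vision gives the robot as it stands.
- The arm moves only by the tool apply_moves, never from a script. Its argument "targets" is a list of rows, each an object of numbers: "ax", "ay", "az": the turn, a rotation vector about the tool's x, y, z normalised to -1 to 1, where 1 is 180 degrees; "dx", "dy", "dz": the shift along the tool's x, y, z normalised to -1 to 1, where 1 is 100 mm; "fingers": the opening in per cent of the stroke, from 0 (shut) to 100 (fully open). A call has 1 to 20 rows; each row is the pose to reach, as a shift and turn from the pose commanded when the call began, along the tool's axes at that moment, turning the shorter way round; what a row does not reach only later rows make up. A row lasts 1/12 s, in which the tool goes at most 41.7 mm and 7.16 degrees, less where a joint would pass 70% of its speed; a pose out of reach is approached as far as the arm can. A call with a number of a shift or a turn outside -1 to 1 is refused whole. A call with a gripper value outside its range is refused whole. The fingers move at their own pace and stop on an object; the grip force is fixed at half the most. Time passes only in rows, so rows that repeat a pose let the fingers close. It gives the time, the measured TCP pose, the force, the opening and the grip force at its end, in the units of the state.
- ctrl.observe(): the state, without advancing time (a new reading comes with each control period).
- vision.camera(name): name is "side" or "top"; returns a dict with "img" (480x640x3 uint8, blue, green, red), "z_map" (480x640 float32, m along the optical axis (not along the pixel's ray), 0 where there is no reading), "fx", "fy", "cx", "cy" (pixels), "D" ([k1, k2, p1, p2, k3] as OpenCV has them; the pictures are not rectified), "eye" and "rotation" of the camera in the world. Camera axes: x right, y down, z forward; pixel columns grow to the right and rows downward; lengths in m; the calibration is good to about 2 mm. A picture is of the moment at which its call begins.
- ctrl.job_done(): hands the job in; it is judged then, once.
The state is a dict: "clock": time; "qpos": joint angles; "qvel": joint speeds; "joint_efforts": joint torques, N m; "position": TCP position; "eef_rot": TCP orientation; "wrist_force": force on the tool from outside, world axes, zero at the start; "moment": the same for the moment, N m; "opening": finger opening in m; "grip_force": force on a finger pad.
Only numpy, scipy, OpenCV 4.12 (cv2) and the standard library are available. Lean on these libraries where they do the work, as an engineer would, in place of code of your own. Each camera call takes 0.05 s, during which the arm holds its last target. There are 200 camera calls.

TASK

A boned ham in its crate stands on the platform scale: take its net weight ticket at the indicator by tapping lightly with the fingertips, in this order, the round on key at the left end of the row, the square gross/net key right beside the wide key, and then the wide print key at the right end, letting each key come back up before the next. Leave the zero and tare keys unpressed, do not touch the platform or its load while it weighs, and do not shove, tip or lift the indicator or disturb anything else on the table. Finish with the hand clear of everything.

Things in the scene. Friction and masses are not known exactly. Their poses are not given: they have to be found in the camera images.
- indicator: Loose stainless desk console, 250 (y) x 170 (x) mm, 1.8 kg. Origin under its centre; -x: its low front (45 mm high) towards the robot, +x: its back (107 mm high), +y: left seen from the robot. Black panel sloping up 20 degrees to the back: display behind, in front a row of 5 grey keys with 16 mm gaps, centred at y = +94, +51, +8, -35, -87 mm, tops at x = -40, z = 69 mm. It stands left or right of the platform.
- on_key_top (a point): Centre of the top face of the round key (28 mm across) at the LEFT end of the key row; tap it FIRST. Flat top, 7 mm proud of the panel; z points out of the key, square to the panel (20 degrees off vertical, leaning towards the robot), x up the slope, y along the row to the left.
- zero_key_top (a point): Centre of the top face of the zero key, square, 26 mm, second from the left; not to be pressed. Flat top, 7 mm proud of the panel; z points out of the key, square to the panel (20 degrees off vertical, leaning towards the robot), x up the slope, y along the row to the left.
- tare_key_top (a point): Centre of the top face of the tare key, square, 26 mm, in the middle of the row; not to be pressed. Flat top, 7 mm proud of the panel; z points out of the key, square to the panel (20 degrees off vertical, leaning towards the robot), x up the slope, y along the row to the left.
- net_key_top (a point): Centre of the top face of the gross/net key, square, 26 mm, fourth from the left, right beside the wide key; tap it SECOND. Flat top, 7 mm proud of the panel; z points out of the key, square to the panel (20 degrees off vertical, leaning towards the robot), x up the slope, y along the row to the left.
- print_key_top (a point): Centre of the top face of the wide key (44 mm along the row, 26 mm up the slope) at the RIGHT end of the row; tap it THIRD. Flat top, 7 mm proud of the panel; z points out of the key, square to the panel (20 degrees off vertical, leaning towards the robot), x up the slope, y along the row to the left.
- key_on (a joint): How far the on key is pressed in along its z (m): 0 up, 0.005 fully down. Sprung: it starts to move at 1.5 N, registers 2 mm down (about 3 N), bottoms at 5 N, and comes up by itself.
- key_zero (a joint): How far the zero key is pressed in along its z (m): 0 up, 0.005 fully down. Sprung: it starts to move at 1.5 N, registers 2 mm down (about 3 N), bottoms at 5 N, and comes up by itself.
- key_tare (a joint): How far the tare key is pressed in along its z (m): 0 up, 0.005 fully down. Sprung: it starts to move at 1.5 N, registers 2 mm down (about 3 N), bottoms at 5 N, and comes up by itself.
- key_net (a joint): How far the gross/net key is pressed in along its z (m): 0 up, 0.005 fully down. Sprung: it starts to move at 1.5 N, registers 2 mm down (about 3 N), bottoms at 5 N, and comes up by itself.
- key_print (a joint): How far the print key is pressed in along its z (m): 0 up, 0.005 fully down. Sprung: it starts to move at 1.5 N, registers 2 mm down (about 3 N), bottoms at 5 N, and comes up by itself.
- platform: The weighing platform, fixed: a stainless plate 240 mm deep (x) by 300 mm wide (y), its top 90 mm above the table. Origin at the centre of its underside. It carries the crate with the ham. Not to be touched.
- crate: Low blue crate on the platform, 205 x 275 mm (215 x 285 over the rim), 65 mm high, holding the ham. Not to be touched. Origin at the centre of its underside.
- ham: Boned, tied ham lying in the crate, 160 x 216 mm, 101 mm high; its top is about 196 mm above the table. Not to be touched. Origin at the centre of its underside.
- weight_large: Bystander: 500 g stainless test weight with a grip knob, standing upright, 38 mm across, 63 mm high. Origin at the centre of its underside.
- weight_small: Bystander: 200 g stainless test weight with a grip knob, standing upright, 28 mm across, 46 mm high. Origin at the centre of its underside.
- knife: Bystander: boning knife lying flat, 275 mm long, 18 mm high, white handle; origin under the joint of handle and blade, blade along its +y.
- ticket_roll: Bystander: white paper roll standing on end, 64 mm across, 58 mm high. Origin at the centre of its underside.
- twine_spool: Bystander: standing spool of butcher's twine, 68 mm across, 95 mm high. Origin at the centre of its underside.
- bone_probe: Bystander: ham tester's bone probe lying flat, 190 mm long, 24 mm high, dark wooden handle; origin under the joint of handle and needle, needle along its +y.
- s_hook: Bystander: steel S-hook lying flat, about 120 x 50 mm, 8 mm high. Origin at the centre of its underside.

How it is judged:
By the outcome, as a careful person would: the job done as asked, in the order asked, and still so for the second after the job is handed in, with the robot touching nothing.
It also fails if it takes over 42 s, if anything falls off the work surface, if the arm or the gripper's body presses on something with over 40 N, if the wrist force passes 120 N, or if a joint passes its speed limit or range.

## Working session

There is one attempt and no reset: what is moved stays moved. The work goes in short steps, Python scripts to look and compute and a tool call to move; the robot and the scene stay as the last step left them, time stands still between calls to the robot, and variables do not carry over. Pictures are saved under pics/ and viewed, at most 10 in all, crops included, and the job is handed in when it is done.

Besides the shell and the picture viewer there is one more tool, called after "Request:" as a command line: name --argument value ..., lists and objects as JSON in quotes. apply_moves: Moves the arm, as the interface text tells. Scaled input: -1 to 1 covers 100 mm each way for a shift and 180 degrees each way for a turn. Its arguments: {"type":"object","properties":{"targets":{"type":"array","items":{"type":"object","properties":{"ax":{"type":"number","minimum":-1,"maximum":1},"ay":{"type":"number","minimum":-1,"maximum":1},"az":{"type":"number","minimum":-1,"maximum":1},"dx":{"type":"number","minimum":-1,"maximum":1},"dy":{"type":"number","minimum":-1,"maximum":1},"dz":{"type":"number","minimum":-1,"maximum":1},"fingers":{"type":"number"}}}}},"required":["targets"]}

```bash
mkdir -p pics
cat > h.py <<'E'
import numpy as np,cv2
from plant import ctrl,vision
def cam(n,save=None):
    c=vision.camera(n)
    if save: cv2.imwrite('pics/'+save,c['img']); np.savez('pics/'+save+'.npz',**c)
    return c
def cloud(c):
    h,w=c['z_map'].shape
    u,v=np.meshgrid(np.arange(w),np.arange(h))
    K=np.array([[c['fx'],0,c['cx']],[0,c['fy'],c['cy']],[0,0,1.]])
    p=cv2.undistortPoints(np.stack([u,v],-1).reshape(-1,1,2).astype(float),K,np.array(c['D'],float)).reshape(h,w,2)
    P=np.dstack([p,np.ones((h,w))])*c['z_map'][...,None]
    R=np.array(c['rotation'],float)
    if R.shape!=(3,3): R=cv2.Rodrigues(R)[0]
    return P@R.T+np.array(c['eye'])
E
python3 - <<'E'
from h import *
for n in('top','side'):
    c=cam(n,n+'0.png'); print(n,c['eye'],c['rotation'],c['fx'],c['D'])
print(ctrl.observe())
E
```

```text
top [0.24378678 0.08547226 1.67404354] [-2.15117214  2.09968608 -0.21742214] 600.7480430163138 [0.04440282 0.         0.         0.         0.        ]
side [ 0.08026858 -0.19700642  0.95079462] [-2.2974211   1.28853854 -0.36913119] 472.1484934899213 [-0.12069734  0.          0.          0.          0.        ]
{'clock': 0.1, 'qpos': array([ 1.24515534e+00,  1.16453224e-01,  1.44221390e+00, -1.23217618e-05,
        1.58400199e+00, -3.78262027e-02]), 'qvel': array([ 0.00035381, -0.00113207, -0.00237114, -0.00066861,  0.00053254,
        0.00128552]), 'joint_efforts': array([ 1.17450370e-03, -7.33661342e+01, -6.33799553e+01,  9.91289824e-06,
        5.19186258e-03, -2.71479445e-05]), 'position': array([0.19158387, 0.6470822 , 0.25261615]), 'eef_rot': array([-4.50513595e-01, -3.10893758e+00,  1.66645466e-03]), 'wrist_force': array([-0.12994347,  0.68909926,  0.0464835 ]), 'moment': array([-0.03902612,  0.04956251,  0.02669906]), 'grip_force': 0.0, 'opening': 0.08514413892533938}
```

View pics/top0.png

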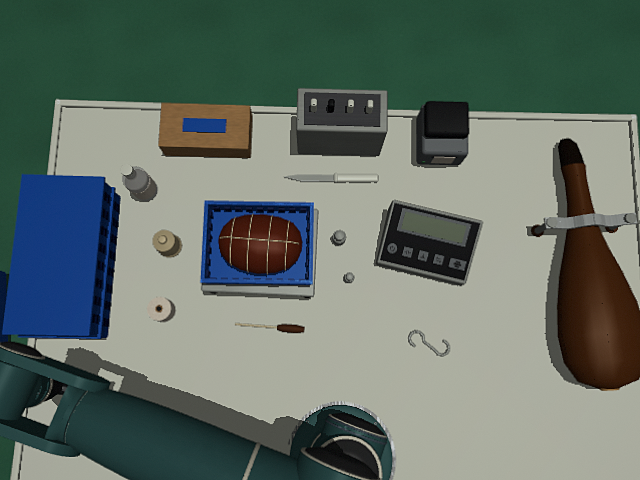

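View pics/side0.png

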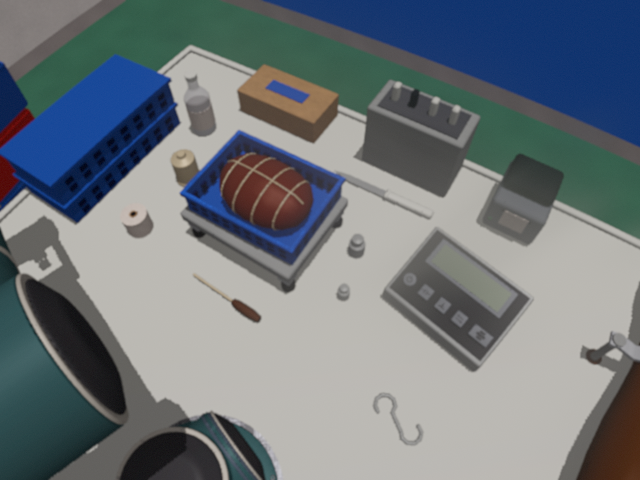

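The top view shows the indicator right of the platform, with its keys from (391,248) on to (457,264) print. The side view has the keys from (410,279) to (481,335). Small weights stand to its left, near (349,278) in the top view. Next I'll locate the keys and fit the panel.

Run:
```python
from h import *
px={'top':[(391,248),(407,253),(424,258),(438,261),(457,264)],'side':[(410,279),(426,292),(442,305),(459,318),(481,335)]}
for n in px:
    c=dict(np.load(f'pics/{n}0.png.npz')); W=cloud(c)
    for u,v in px[n]: print(n,u,v,np.nanmedian(W[v-2:v+3,u-2:u+3].reshape(-1,3),0).round(4))
    img=c['img']; 
    x0,y0,x1,y1=(365,190,495,295) if n=='top' else (375,220,540,370)
    s=6 if n=='top' else 4
    cv2.imwrite(f'pics/{n}c.png',cv2.resize(img[y0:y1,x0:x1],None,fx=s if n=='top' else 4.8,fy=s if n=='top' else 4,interpolation=cv2.INTER_CUBIC) if n=='top' else cv2.resize(img[y0:y1,x0:x1],None,fx=4,fy=4,interpolation=cv2.INTER_CUBIC))
for n in('top','side'):
    W=cloud(dict(np.load(f'pics/{n}0.png.npz')))
    for u,v,l in ([(338,236,'wL'),(349,278,'wS'),(430,343,'hook'),(340,440,'arm'),(375,370,'floor')] if n=='top' else [(356,242,'wL'),(344,291,'wS'),(400,420,'hook'),(522,200,'printer'),(330,400,'floor')]): print(n,l,W[v,u].round(3))
```

```text
top 391 248 [ 0.5567 -0.1277  0.0682]
top 407 253 [ 0.5437 -0.1711  0.0663]
top 424 258 [ 0.531  -0.2175  0.0662]
top 438 261 [ 0.5235 -0.2552  0.0664]
top 457 264 [ 0.5165 -0.3064  0.0688]
side 410 279 [ 0.5555 -0.1294  0.0702]
side 426 292 [ 0.5466 -0.1709  0.0696]
side 442 305 [ 0.5364 -0.2116  0.0698]
side 459 318 [ 0.5275 -0.253   0.0708]
side 481 335 [ 0.5174 -0.3056  0.0705]
top wL [0.587 0.017 0.063]
top wS [ 0.474 -0.016  0.04 ]
top hook [ 0.306 -0.243  0.   ]
top arm [0.074 0.013 0.239]
top floor [ 0.229 -0.092  0.003]
side wL [0.579 0.013 0.064]
side wS [ 0.47  -0.021  0.048]
side hook [ 0.306 -0.243  0.001]
side printer [ 0.852 -0.267  0.104]
side floor [ 0.27  -0.107  0.002]
```

View pics/topc.png

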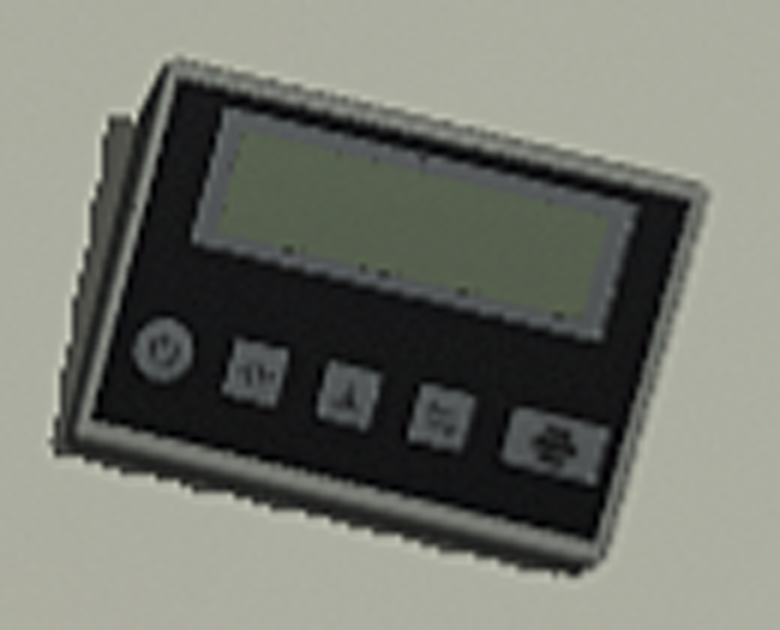

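View pics/sidec.png

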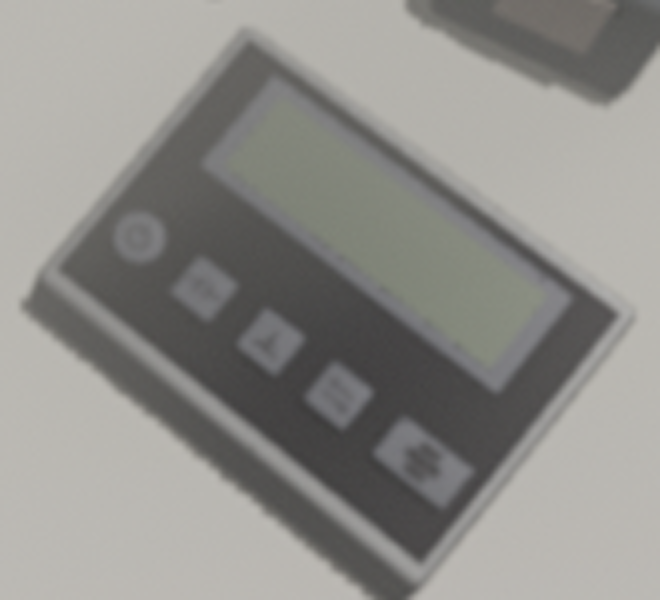

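```bash
cat >> h.py <<'E'
from scipy.spatial.transform import Rotation as Ro
from scipy.optimize import least_squares
KY=np.array([94,51,8,-35,-87])/1e3
def model(p):  # x,y,yaw -> key top centres
    c,s=np.cos(p[2]),np.sin(p[2])
    return np.stack([p[0]+c*-.04-s*KY,p[1]+s*-.04+c*KY,np.full(5,.069)],1)
def proj(c,P):
    R=np.array(c['rotation'],float)
    if R.shape!=(3,3): R=cv2.Rodrigues(R)[0]
    K=np.array([[c['fx'],0,c['cx']],[0,c['fy'],c['cy']],[0,0,1.]],float)
    return cv2.projectPoints(P,cv2.Rodrigues(R.T)[0],-R.T@np.array(c['eye']),K,np.array(c['D'],float))[0][:,0]
def toolR(yaw):
    Rk=Ro.from_euler('z',yaw)*Ro.from_euler('y',-20,degrees=True)   # key frame: x up slope
    k=Rk.as_matrix(); return k,np.stack([k[:,1],k[:,0],-k[:,2]],1)
def delta(tcp,Rt):
    o=ctrl.observe(); R0=Ro.from_rotvec(o['eef_rot'])
    d=R0.inv().apply(np.array(tcp)-o['position'])/.1
    a=(R0.inv()*Ro.from_matrix(Rt)).as_rotvec()/np.pi
    print('t',round(o['clock'],2),'pos',o['position'].round(4),'F',o['wrist_force'].round(2),'open',round(o['opening'],4)); print('d',d.round(4),'a',a.round(4))
E
python3 - <<'E'
from h import *
T=np.array([(163,350),(256,373),(349,397),(442,417),(556,446)])/6-.4+[365,190]
S=np.array([(139,237),(204,289),(271,342),(339,396),(424,463)])/4-.4+[375,220]
cs=[dict(np.load(f'pics/{n}0.png.npz')) for n in('top','side')]
f=lambda p,cc=cs,oo=(T,S):np.concatenate([(proj(c,model(p))-o).ravel() for c,o in zip(cc,oo)])
for cc,oo in ((cs,(T,S)),(cs[:1],(T,)),(cs[1:],(S,))):
    r=least_squares(f,[.58,-.2,-.2],args=(cc,oo)); print(r.x.round(4),np.abs(r.fun).max().round(2))
    if len(cc)==2: p=r.x; np.save('ind.npy',p); print(model(p).round(4))
k,Rt=toolR(p[2]); print(Rt.round(3))
W=cloud(cs[0]); m=(W[...,2]>.085)&(W[...,2]<.25)&(W[...,0]>.4)&(W[...,0]<.75)&(W[...,1]<.45)&(W[...,1]>-.05); print('platform',W[m].min(0),W[m].max(0))
delta(model(p)[2]+k[:,2]*.1,Rt)
E
```

```text
[ 0.5744 -0.2292 -0.2174] 0.44
[[ 0.5556 -0.1288  0.069 ]
 [ 0.5463 -0.1707  0.069 ]
 [ 0.5371 -0.2127  0.069 ]
 [ 0.5278 -0.2547  0.069 ]
 [ 0.5166 -0.3055  0.069 ]]
[ 0.5744 -0.23   -0.2184] 0.23
[ 0.5744 -0.2287 -0.2168] 0.2
[[ 0.216  0.918  0.334]
 [ 0.976 -0.203 -0.074]
 [ 0.     0.342 -0.94 ]]
platform [0.41887533 0.07396184 0.08502082] [0.65729301 0.37565632 0.20426859]
t 0.1 pos [0.1916 0.6471 0.2526] F [-0.13  0.69  0.05] open 0.0851
d [-5.4122 -7.2869  0.9042] a [-0.0896 -0.083   0.4724]
```

Request:
apply_moves --targets '[{"dz":-0.4,"fingers":0},{"dz":-0.8,"fingers":0},{"dz":-1,"fingers":0},{"dz":-1,"ax":-0.0896,"ay":-0.083,"az":0.4724,"fingers":0},{"dz":-1,"ax":-0.0896,"ay":-0.083,"az":0.4724,"fingers":0},{"dz":-1,"ax":-0.0896,"ay":-0.083,"az":0.4724,"fingers":0},{"dz":-1,"ax":-0.0896,"ay":-0.083,"az":0.4724,"fingers":0},{"dz":-1,"ax":-0.0896,"ay":-0.083,"az":0.4724,"fingers":0},{"dz":-1,"ax":-0.0896,"ay":-0.083,"az":0.4724,"fingers":0},{"dz":-1,"ax":-0.0896,"ay":-0.083,"az":0.4724,"fingers":0},{"dz":-1,"ax":-0.0896,"ay":-0.083,"az":0.4724,"fingers":0},{"dz":-1,"ax":-0.0896,"ay":-0.083,"az":0.4724,"fingers":0},{"dz":-1,"ax":-0.0896,"ay":-0.083,"az":0.4724,"fingers":0},{"dz":-1,"ax":-0.0896,"ay":-0.083,"az":0.4724,"fingers":0},{"dz":-1,"ax":-0.0896,"ay":-0.083,"az":0.4724,"fingers":0},{"dz":-1,"ax":-0.0896,"ay":-0.083,"az":0.4724,"fingers":0},{"dz":-1,"ax":-0.0896,"ay":-0.083,"az":0.4724,"fingers":0}]'

```text
invalid input
```

```bash
cat > t.py <<'E'
import sys
from h import *
i=int(sys.argv[1]); h=float(sys.argv[2]); p=np.load('ind.npy'); k,Rt=toolR(p[2])
delta(model(p)[i]+k[:,2]*(h+.022),Rt)
o=ctrl.observe(); print('F along key z',round(float(o['wrist_force']@k[:,2]),2),'q',o['qpos'].round(2))
E
python3 t.py 0 .08
```

```text
t 0.1 pos [0.1916 0.6471 0.2526] F [-0.13  0.69  0.05] open 0.0851
d [-5.3448 -6.4296  0.8844] a [-0.0896 -0.083   0.4724]
F along key z 0.14 q [ 1.25  0.12  1.44 -0.    1.58 -0.04]
```

Request:
apply_moves --targets '[{"dx":0,"dy":0,"dz":-0.4,"ax":0,"ay":0,"az":0,"fingers":0},{"dx":0,"dy":0,"dz":-0.8,"ax":0,"ay":0,"az":0,"fingers":0},{"dx":0,"dy":0,"dz":-1,"ax":0,"ay":0,"az":0,"fingers":0}]'

```text
clock: 0.35
position: [0.1916, 0.6473, 0.3578]
eef_rot: [0.45, 3.109, 0.005]
wrist_force: [-0.1, -0.1, 2.1]
opening: 0.0517
grip_force: 0.0
```

Request:
apply_moves --targets '[{"dx":-0.1,"dy":-0.12,"dz":0,"ax":-0.0896,"ay":-0.083,"az":0.4724,"fingers":0},{"dx":-0.2,"dy":-0.24,"dz":0,"ax":-0.0896,"ay":-0.083,"az":0.4724,"fingers":0},{"dx":-0.3,"dy":-0.36,"dz":0,"ax":-0.0896,"ay":-0.083,"az":0.4724,"fingers":0},{"dx":-0.4,"dy":-0.48,"dz":0,"ax":-0.0896,"ay":-0.083,"az":0.4724,"fingers":0},{"dx":-0.5,"dy":-0.6,"dz":0,"ax":-0.0896,"ay":-0.083,"az":0.4724,"fingers":0},{"dx":-0.6,"dy":-0.72,"dz":0,"ax":-0.0896,"ay":-0.083,"az":0.4724,"fingers":0},{"dx":-0.7,"dy":-0.84,"dz":0,"ax":-0.0896,"ay":-0.083,"az":0.4724,"fingers":0},{"dx":-0.8,"dy":-0.96,"dz":0,"ax":-0.0896,"ay":-0.083,"az":0.4724,"fingers":0},{"dx":-0.8,"dy":-0.96,"dz":0,"ax":-0.0896,"ay":-0.083,"az":0.4724,"fingers":0},{"dx":-0.8,"dy":-0.96,"dz":0,"ax":-0.0896,"ay":-0.083,"az":0.4724,"fingers":0},{"dx":-0.8,"dy":-0.96,"dz":0,"ax":-0.0896,"ay":-0.083,"az":0.4724,"fingers":0},{"dx":-0.8,"dy":-0.96,"dz":0,"ax":-0.0896,"ay":-0.083,"az":0.4724,"fingers":0},{"dx":-0.8,"dy":-0.96,"dz":0,"ax":-0.0896,"ay":-0.083,"az":0.4724,"fingers":0},{"dx":-0.8,"dy":-0.96,"dz":0,"ax":-0.0896,"ay":-0.083,"az":0.4724,"fingers":0},{"dx":-0.8,"dy":-0.96,"dz":0,"ax":-0.0896,"ay":-0.083,"az":0.4724,"fingers":0}]'

```text
clock: 1.6
position: [0.241, 0.5325, 0.353]
eef_rot: [2.223, 1.789, 0.315]
wrist_force: [0.7, -0.1, 0.3]
opening: 0.0002
grip_force: 0.0
```

```bash
python3 t.py 0 .08
```

```text
t 1.6 pos [0.241  0.5325 0.353 ] F [ 0.69 -0.07  0.28] open 0.0002
d [-5.7871  3.2476  3.1809] a [-0.0002 -0.0003  0.0006]
F along key z 0.03 q [ 1.26 -0.12  1.54 -0.35  1.68  1.43]
```

Request:
apply_moves --targets '[{"dx":-0.3,"dy":0.17,"dz":0.06,"ax":0,"ay":0,"az":0,"fingers":0},{"dx":-0.6,"dy":0.34,"dz":0.12,"ax":0,"ay":0,"az":0,"fingers":0},{"dx":-0.96,"dy":0.54,"dz":0.2,"ax":0,"ay":0,"az":0,"fingers":0}]'

```text
clock: 1.85
position: [0.2765, 0.426, 0.3523]
eef_rot: [2.222, 1.791, 0.315]
wrist_force: [1.1, 0.1, 1.0]
opening: 0.0001
grip_force: 0.0
```

Request:
apply_moves --targets '[{"dx":-0.3,"dy":0.17,"dz":0.06,"ax":0,"ay":0,"az":0,"fingers":0},{"dx":-0.6,"dy":0.34,"dz":0.12,"ax":0,"ay":0,"az":0,"fingers":0},{"dx":-0.96,"dy":0.54,"dz":0.2,"ax":0,"ay":0,"az":0,"fingers":0}]'

```text
clock: 2.1
position: [0.3119, 0.3195, 0.3524]
eef_rot: [2.222, 1.79, 0.317]
wrist_force: [1.3, -0.1, 0.6]
opening: -0.0
grip_force: 0.0
```

Request:
apply_moves --targets '[{"dx":-0.3,"dy":0.17,"dz":0.06,"ax":0,"ay":0,"az":0,"fingers":0},{"dx":-0.6,"dy":0.34,"dz":0.12,"ax":0,"ay":0,"az":0,"fingers":0},{"dx":-0.96,"dy":0.54,"dz":0.2,"ax":0,"ay":0,"az":0,"fingers":0}]'

```text
clock: 2.35
position: [0.3472, 0.2136, 0.3522]
eef_rot: [2.222, 1.79, 0.318]
wrist_force: [1.9, 0.4, 0.4]
opening: 0.0001
grip_force: 0.0
```

Request:
apply_moves --targets '[{"dx":-0.3,"dy":0.17,"dz":0.06,"ax":0,"ay":0,"az":0,"fingers":0},{"dx":-0.6,"dy":0.34,"dz":0.12,"ax":0,"ay":0,"az":0,"fingers":0},{"dx":-0.96,"dy":0.54,"dz":0.2,"ax":0,"ay":0,"az":0,"fingers":0}]'

```text
clock: 2.6
position: [0.381, 0.113, 0.3522]
eef_rot: [2.222, 1.789, 0.318]
wrist_force: [0.8, 0.4, 1.1]
opening: -0.0001
grip_force: 0.0
```

Request:
apply_moves --targets '[{"dx":-0.3,"dy":0.17,"dz":0.06,"ax":0,"ay":0,"az":0,"fingers":0},{"dx":-0.6,"dy":0.34,"dz":0.12,"ax":0,"ay":0,"az":0,"fingers":0},{"dx":-0.96,"dy":0.54,"dz":0.2,"ax":0,"ay":0,"az":0,"fingers":0},{"dx":-0.96,"dy":0.54,"dz":0.2,"ax":0,"ay":0,"az":0,"fingers":0},{"dx":-0.96,"dy":0.54,"dz":0.2,"ax":0,"ay":0,"az":0,"fingers":0},{"dx":-0.96,"dy":0.54,"dz":0.2,"ax":0,"ay":0,"az":0,"fingers":0}]'

```text
clock: 3.1
position: [0.4165, 0.0084, 0.3513]
eef_rot: [2.225, 1.786, 0.316]
wrist_force: [0.2, 0.0, 0.2]
opening: -0.0002
grip_force: 0.0
```

```bash
python3 t.py 0 .08
```

```text
t 3.1 pos [0.4165 0.0084 0.3513] F [0.23 0.05 0.19] open -0.0002
d [-1.0407  0.5905  2.1972] a [-0.0001 -0.0003 -0.0003]
F along key z 0.1 q [ 0.01 -0.68  1.95 -0.08  1.53  0.22]
```

Request:
apply_moves --targets '[{"dx":-0.3,"dy":0.17,"dz":0.06,"ax":0,"ay":0,"az":0,"fingers":0},{"dx":-0.6,"dy":0.36,"dz":0.2,"ax":0,"ay":0,"az":0,"fingers":0},{"dx":-0.9,"dy":0.5,"dz":0.4,"ax":0,"ay":0,"az":0,"fingers":0},{"dx":-1,"dy":0.59,"dz":0.7,"ax":0,"ay":0,"az":0,"fingers":0},{"dx":-1,"dy":0.59,"dz":1,"ax":0,"ay":0,"az":0,"fingers":0}]'

```text
clock: 3.52
position: [0.4838, -0.109, 0.2774]
eef_rot: [2.223, 1.786, 0.317]
wrist_force: [1.3, -0.5, -1.3]
opening: -0.0001
grip_force: 0.0
```

Request:
apply_moves --targets '[{"dx":-0.04,"dy":0,"dz":0.3,"ax":0,"ay":0,"az":0,"fingers":0},{"dx":-0.04,"dy":0,"dz":0.6,"ax":0,"ay":0,"az":0,"fingers":0},{"dx":-0.04,"dy":0,"dz":0.9,"ax":0,"ay":0,"az":0,"fingers":0},{"dx":-0.04,"dy":0,"dz":1,"ax":0,"ay":0,"az":0,"fingers":0},{"dx":-0.04,"dy":0,"dz":1,"ax":0,"ay":0,"az":0,"fingers":0},{"dx":-0.04,"dy":0,"dz":1,"ax":0,"ay":0,"az":0,"fingers":0}]'

```text
clock: 4.02
position: [0.5154, -0.1183, 0.1844]
eef_rot: [2.223, 1.789, 0.317]
wrist_force: [0.1, -0.3, 0.6]
opening: 0.0001
grip_force: 0.0
```

```bash
python3 t.py 0 .03
python3 - <<'E'
from h import *
a=cam('side','side1.png')['img'][130:420,300:640]; b=cam('top','top1.png')['img'][150:350,320:520]
cv2.imwrite('pics/n1.png',np.hstack([cv2.resize(a,(470,400)),cv2.resize(b,(330,400))]))
E
```

```text
t 4.02 pos [ 0.5154 -0.1183  0.1844] F [ 0.14 -0.31  0.58] open 0.0001
d [-0.0168 -0.0043  0.7061] a [-0.0001 -0.0006  0.0005]
F along key z 0.47 q [-0.29 -0.39  2.04  0.03  1.15 -0.08]
```

View pics/n1.png

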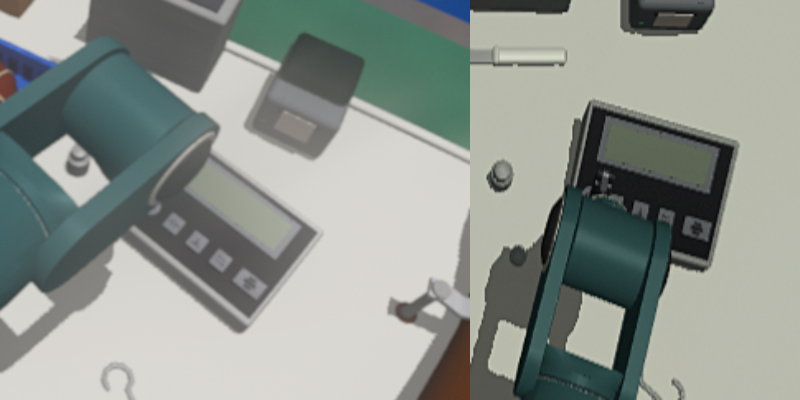

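The tool is hidden behind the arm in both views. The on key is just below it, the weights stand clear, and the indicator hasn't moved. I'll go down to 8 mm above the key.

Request:
apply_moves --targets '[{"dx":-0.017,"dy":0,"dz":0.25,"ax":0,"ay":0,"az":0,"fingers":0},{"dx":-0.017,"dy":0,"dz":0.5,"ax":0,"ay":0,"az":0,"fingers":0},{"dx":-0.017,"dy":0,"dz":0.75,"ax":0,"ay":0,"az":0,"fingers":0},{"dx":-0.017,"dy":0,"dz":0.92,"ax":0,"ay":0,"az":0,"fingers":0},{"dx":-0.017,"dy":0,"dz":0.92,"ax":0,"ay":0,"az":0,"fingers":0},{"dx":-0.017,"dy":0,"dz":0.92,"ax":0,"ay":0,"az":0,"fingers":0}]'

```text
clock: 4.62
position: [0.5456, -0.1278, 0.098]
eef_rot: [2.224, 1.787, 0.316]
wrist_force: [0.5, 0.4, 1.4]
opening: 0.0003
grip_force: 0.0
```

```bash
python3 t.py 0 0
```

```text
t 4.62 pos [ 0.5456 -0.1278  0.098 ] F [0.46 0.38 1.39] open 0.0003
d [ 0.0116 -0.0056  0.0865] a [-0.     -0.0003 -0.    ]
F along key z 1.18 q [-0.29 -0.25  2.07  0.03  0.97 -0.08]
```

Request:
apply_moves --targets '[{"dx":0.01,"dy":0,"dz":0.02,"ax":0,"ay":0,"az":0,"fingers":0},{"dx":0.01,"dy":0,"dz":0.04,"ax":0,"ay":0,"az":0,"fingers":0},{"dx":0.01,"dy":0,"dz":0.04,"ax":0,"ay":0,"az":0,"fingers":0},{"dx":0.01,"dy":0,"dz":0.04,"ax":0,"ay":0,"az":0,"fingers":0}]'

```text
clock: 4.95
position: [0.5472, -0.1272, 0.094]
eef_rot: [2.224, 1.786, 0.317]
wrist_force: [0.6, 0.2, -0.1]
opening: -0.0004
grip_force: 0.0
```

Request:
apply_moves --targets '[{"dx":0,"dy":0,"dz":0.02,"ax":0,"ay":0,"az":0,"fingers":0},{"dx":0,"dy":0,"dz":0.02,"ax":0,"ay":0,"az":0,"fingers":0},{"dx":0,"dy":0,"dz":0.02,"ax":0,"ay":0,"az":0,"fingers":0}]'

```text
clock: 5.2
position: [0.5477, -0.1273, 0.0912]
eef_rot: [2.225, 1.787, 0.316]
wrist_force: [-0.2, -0.8, -0.4]
opening: 0.0001
grip_force: 0.0
```

```bash
python3 t.py 0 0
```

```text
t 5.2 pos [ 0.5477 -0.1273  0.0912] F [-0.21 -0.83 -0.42] open 0.0001
d [0.003  0.     0.0161] a [-0.0002 -0.0003 -0.0001]
F along key z -0.39 q [-0.29 -0.23  2.07  0.03  0.96 -0.08]
```

Request:
apply_moves --targets '[{"dx":0,"dy":0,"dz":0.015,"ax":0,"ay":0,"az":0,"fingers":0},{"dx":0,"dy":0,"dz":0.025,"ax":0,"ay":0,"az":0,"fingers":0},{"dx":0,"dy":0,"dz":0.025,"ax":0,"ay":0,"az":0,"fingers":0}]'

```text
clock: 5.45
position: [0.5487, -0.1276, 0.0888]
eef_rot: [2.225, 1.787, 0.316]
wrist_force: [0.1, 0.2, 2.3]
opening: 0.0001
grip_force: 1.0
```

Request:
apply_moves --targets '[{"dx":0,"dy":0,"dz":0.01,"ax":0,"ay":0,"az":0,"fingers":0},{"dx":0,"dy":0,"dz":0.01,"ax":0,"ay":0,"az":0,"fingers":0},{"dx":0,"dy":0,"dz":0.01,"ax":0,"ay":0,"az":0,"fingers":0}]'

```text
clock: 5.7
position: [0.5489, -0.1276, 0.088]
eef_rot: [2.225, 1.787, 0.316]
wrist_force: [-0.3, -0.5, 2.8]
opening: 0.0003
grip_force: 1.3
```

```bash
python3 t.py 0 0
```

```text
t 5.7 pos [ 0.5489 -0.1276  0.088 ] F [-0.3  -0.48  2.77] open 0.0003
d [ 0.0031 -0.0016 -0.0181] a [-0.0001 -0.0003 -0.0001]
F along key z 2.67 q [-0.29 -0.23  2.07  0.03  0.95 -0.08]
```

Request:
apply_moves --targets '[{"dx":0,"dy":0,"dz":0.007,"ax":0,"ay":0,"az":0,"fingers":0},{"dx":0,"dy":0,"dz":0.014,"ax":0,"ay":0,"az":0,"fingers":0},{"dx":0,"dy":0,"dz":0.014,"ax":0,"ay":0,"az":0,"fingers":0}]'

```text
clock: 5.95
position: [0.5494, -0.1277, 0.0866]
eef_rot: [2.225, 1.787, 0.316]
wrist_force: [-0.7, -0.1, 3.2]
opening: -0.0001
grip_force: 1.8
```

```bash
python3 t.py 0 0
```

```text
t 5.95 pos [ 0.5494 -0.1277  0.0866] F [-0.69 -0.05  3.24] open -0.0001
d [ 0.0032 -0.0015 -0.0328] a [-0.     -0.0003 -0.0001]
F along key z 3.27 q [-0.29 -0.23  2.07  0.03  0.95 -0.08]
```

Request:
apply_moves --targets '[{"dx":0,"dy":0,"dz":0.007,"ax":0,"ay":0,"az":0,"fingers":0},{"dx":0,"dy":0,"dz":0.007,"ax":0,"ay":0,"az":0,"fingers":0}]'

```text
clock: 6.12
position: [0.5496, -0.1278, 0.086]
eef_rot: [2.225, 1.787, 0.316]
wrist_force: [-1.5, -1.1, 2.8]
opening: -0.0
grip_force: 2.1
```

```bash
python3 t.py 0 0
```

```text
t 6.12 pos [ 0.5496 -0.1278  0.086 ] F [-1.5  -1.06  2.77] open -0.0
d [ 0.0031 -0.0012 -0.04  ] a [-0.0001 -0.0003 -0.0001]
F along key z 3.02 q [-0.29 -0.22  2.07  0.03  0.95 -0.08]
```

Request:
apply_moves --targets '[{"dx":0,"dy":0,"dz":-0.1,"ax":0,"ay":0,"az":0,"fingers":0},{"dx":0,"dy":0,"dz":-0.3,"ax":0,"ay":0,"az":0,"fingers":0},{"dx":0,"dy":0,"dz":-0.5,"ax":0,"ay":0,"az":0,"fingers":0},{"dx":-0.3,"dy":0,"dz":-0.5,"ax":0,"ay":0,"az":0,"fingers":0},{"dx":-0.6,"dy":0,"dz":-0.5,"ax":0,"ay":0,"az":0,"fingers":0},{"dx":-0.9,"dy":0,"dz":-0.5,"ax":0,"ay":0,"az":0,"fingers":0},{"dx":-1,"dy":0,"dz":-0.5,"ax":0,"ay":0,"az":0,"fingers":0},{"dx":-1,"dy":0,"dz":-0.5,"ax":0,"ay":0,"az":0,"fingers":0},{"dx":-1,"dy":0,"dz":-0.5,"ax":0,"ay":0,"az":0,"fingers":0}]'

```text
clock: 6.87
position: [0.511, -0.2217, 0.1329]
eef_rot: [2.227, 1.786, 0.316]
wrist_force: [0.2, 0.8, 0.1]
opening: 0.0003
grip_force: 0.0
```

```bash
python3 t.py 3 0.01
python3 - <<'E'
from h import *
a=cam('side','side2.png')['img'][130:420,300:640]; b=cam('top','top2.png')['img'][150:350,320:520]
cv2.imwrite('pics/n2.png',np.hstack([cv2.resize(a,(470,400)),cv2.resize(b,(330,400))]))
E
```

```text
t 6.87 pos [ 0.511  -0.2217  0.1329] F [0.21 0.8  0.08] open 0.0003
d [-0.2867  0.0031  0.3602] a [-0.0003 -0.0003 -0.0006]
F along key z 0.07 q [-0.5  -0.28  2.04  0.11  1.05 -0.32]
```

View pics/n2.png

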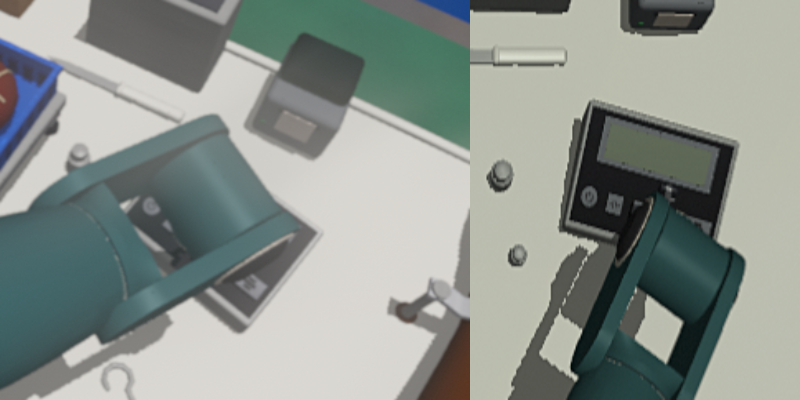

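The indicator hasn't moved; its corners are at the same pixels as before. Nothing else has shifted and the on key is back up. Next is the net key.

Request:
apply_moves --targets '[{"dx":-0.287,"dy":0,"dz":0,"ax":0,"ay":0,"az":0,"fingers":0},{"dx":-0.287,"dy":0,"dz":0.2,"ax":0,"ay":0,"az":0,"fingers":0},{"dx":-0.287,"dy":0,"dz":0.36,"ax":0,"ay":0,"az":0,"fingers":0},{"dx":-0.287,"dy":0,"dz":0.4,"ax":0,"ay":0,"az":0,"fingers":0},{"dx":-0.287,"dy":0,"dz":0.4,"ax":0,"ay":0,"az":0,"fingers":0},{"dx":-0.287,"dy":0,"dz":0.4,"ax":0,"ay":0,"az":0,"fingers":0}]'

```text
clock: 7.47
position: [0.5187, -0.2519, 0.0956]
eef_rot: [2.224, 1.788, 0.316]
wrist_force: [0.2, 0.3, -0.3]
opening: -0.0
grip_force: 0.0
```

```bash
python3 t.py 3 -0.0015
```

```text
t 7.47 pos [ 0.5187 -0.2519  0.0956] F [ 0.25  0.28 -0.28] open -0.0
d [-0.0084 -0.0021  0.0775] a [-0.0002 -0.0005  0.0002]
F along key z -0.32 q [-0.55 -0.2   2.03  0.14  0.98 -0.39]
```

Request:
apply_moves --targets '[{"dx":-0.008,"dy":0,"dz":0.03,"ax":0,"ay":0,"az":0,"fingers":0},{"dx":-0.008,"dy":0,"dz":0.055,"ax":0,"ay":0,"az":0,"fingers":0},{"dx":-0.008,"dy":0,"dz":0.07,"ax":0,"ay":0,"az":0,"fingers":0},{"dx":-0.008,"dy":0,"dz":0.078,"ax":0,"ay":0,"az":0,"fingers":0},{"dx":-0.008,"dy":0,"dz":0.078,"ax":0,"ay":0,"az":0,"fingers":0},{"dx":-0.008,"dy":0,"dz":0.078,"ax":0,"ay":0,"az":0,"fingers":0}]'

```text
clock: 7.97
position: [0.5211, -0.254, 0.0882]
eef_rot: [2.225, 1.786, 0.316]
wrist_force: [0.8, 1.8, 2.8]
opening: 0.0003
grip_force: 1.3
```

```bash
python3 t.py 3 -0.0038
```

```text
t 7.97 pos [ 0.5211 -0.254   0.0882] F [0.8  1.76 2.82] open 0.0003
d [ 0.0075 -0.0029  0.0216] a [ 0.0001 -0.0003 -0.0001]
F along key z 2.52 q [-0.55 -0.18  2.03  0.14  0.96 -0.39]
```

Request:
apply_moves --targets '[{"dx":0,"dy":0,"dz":0.01,"ax":0,"ay":0,"az":0,"fingers":0},{"dx":0,"dy":0,"dz":0.022,"ax":0,"ay":0,"az":0,"fingers":0},{"dx":0,"dy":0,"dz":0.022,"ax":0,"ay":0,"az":0,"fingers":0},{"dx":0,"dy":0,"dz":0.022,"ax":0,"ay":0,"az":0,"fingers":0}]'

```text
clock: 8.3
position: [0.5218, -0.2542, 0.086]
eef_rot: [2.225, 1.787, 0.316]
wrist_force: [0.9, 1.4, 4.3]
opening: 0.0
grip_force: 2.1
```

```bash
python3 t.py 3 0
```

```text
t 8.3 pos [ 0.5218 -0.2542  0.086 ] F [0.94 1.38 4.35] open 0.0
d [ 0.008  -0.0025 -0.0395] a [ 0.     -0.0003 -0.0001]
F along key z 3.87 q [-0.55 -0.18  2.03  0.14  0.96 -0.39]
```

Request:
apply_moves --targets '[{"dx":0,"dy":0,"dz":-0.1,"ax":0,"ay":0,"az":0,"fingers":0},{"dx":0,"dy":0,"dz":-0.25,"ax":0,"ay":0,"az":0,"fingers":0},{"dx":0,"dy":0,"dz":-0.3,"ax":0,"ay":0,"az":0,"fingers":0},{"dx":-0.2,"dy":0,"dz":-0.3,"ax":0,"ay":0,"az":0,"fingers":0},{"dx":-0.4,"dy":0,"dz":-0.3,"ax":0,"ay":0,"az":0,"fingers":0},{"dx":-0.512,"dy":0,"dz":-0.3,"ax":0,"ay":0,"az":0,"fingers":0},{"dx":-0.512,"dy":0,"dz":-0.3,"ax":0,"ay":0,"az":0,"fingers":0},{"dx":-0.512,"dy":0,"dz":-0.13,"ax":0,"ay":0,"az":0,"fingers":0},{"dx":-0.512,"dy":0,"dz":-0.1,"ax":0,"ay":0,"az":0,"fingers":0},{"dx":-0.512,"dy":0,"dz":-0.1,"ax":0,"ay":0,"az":0,"fingers":0},{"dx":-0.512,"dy":0,"dz":-0.1,"ax":0,"ay":0,"az":0,"fingers":0}]'

```text
clock: 9.22
position: [0.5072, -0.3029, 0.0951]
eef_rot: [2.225, 1.788, 0.316]
wrist_force: [-0.1, 0.2, 0.2]
opening: 0.0001
grip_force: 0.0
```

```bash
python3 t.py 4 -0.0015
```

```text
t 9.22 pos [ 0.5072 -0.3029  0.0951] F [-0.11  0.2   0.16] open 0.0001
d [-0.0056  0.0019  0.0732] a [-0.0004 -0.0005 -0.    ]
F along key z 0.21 q [-0.65 -0.16  2.    0.17  0.99 -0.5 ]
```

Request:
apply_moves --targets '[{"dx":-0.003,"dy":0,"dz":0.03,"ax":0,"ay":0,"az":0,"fingers":0},{"dx":-0.003,"dy":0,"dz":0.055,"ax":0,"ay":0,"az":0,"fingers":0},{"dx":-0.003,"dy":0,"dz":0.068,"ax":0,"ay":0,"az":0,"fingers":0},{"dx":-0.003,"dy":0,"dz":0.074,"ax":0,"ay":0,"az":0,"fingers":0},{"dx":-0.003,"dy":0,"dz":0.074,"ax":0,"ay":0,"az":0,"fingers":0},{"dx":-0.003,"dy":0,"dz":0.074,"ax":0,"ay":0,"az":0,"fingers":0}]'

```text
clock: 9.72
position: [0.5098, -0.3042, 0.0884]
eef_rot: [2.225, 1.787, 0.316]
wrist_force: [-0.4, 2.7, 2.3]
opening: -0.0001
grip_force: 1.2
```

```bash
python3 t.py 4 -0.0038
```

```text
t 9.72 pos [ 0.5098 -0.3042  0.0884] F [-0.38  2.7   2.27] open -0.0001
d [ 0.0022 -0.0016  0.0243] a [-0.     -0.0004 -0.0001]
F along key z 2.46 q [-0.65 -0.14  2.    0.17  0.97 -0.5 ]
```

Request:
apply_moves --targets '[{"dx":0,"dy":0,"dz":0.01,"ax":0,"ay":0,"az":0,"fingers":0},{"dx":0,"dy":0,"dz":0.025,"ax":0,"ay":0,"az":0,"fingers":0},{"dx":0,"dy":0,"dz":0.025,"ax":0,"ay":0,"az":0,"fingers":0},{"dx":0,"dy":0,"dz":0.025,"ax":0,"ay":0,"az":0,"fingers":0}]'

```text
clock: 10.05
position: [0.5107, -0.3045, 0.086]
eef_rot: [2.225, 1.787, 0.316]
wrist_force: [0.2, 2.1, 4.4]
opening: -0.0003
grip_force: 2.1
```

```bash
python3 t.py 4 0
```

```text
t 10.05 pos [ 0.5107 -0.3045  0.086 ] F [0.22 2.14 4.43] open -0.0003
d [ 0.0027 -0.0018 -0.0396] a [-0.     -0.0003 -0.0001]
F along key z 4.25 q [-0.65 -0.14  2.    0.17  0.97 -0.5 ]
```

Print is pressed about 4 mm down. Now I'll lift clear.

Request:
apply_moves --targets '[{"dx":0,"dy":0,"dz":-0.1,"ax":0,"ay":0,"az":0,"fingers":0},{"dx":0,"dy":0,"dz":-0.3,"ax":0,"ay":0,"az":0,"fingers":0},{"dx":0,"dy":0,"dz":-0.6,"ax":0,"ay":0,"az":0,"fingers":0},{"dx":0,"dy":0,"dz":-0.9,"ax":0,"ay":0,"az":0,"fingers":0},{"dx":0,"dy":0,"dz":-1,"ax":0,"ay":0,"az":0,"fingers":0}]'

```text
clock: 10.47
position: [0.4767, -0.2976, 0.1846]
eef_rot: [2.221, 1.784, 0.316]
wrist_force: [0.3, -0.2, 1.3]
opening: 0.0001
grip_force: 0.0
```

Request:
apply_moves --targets '[{"dx":0,"dy":0,"dz":-0.3,"ax":0,"ay":0,"az":0,"fingers":0},{"dx":0,"dy":0,"dz":-0.6,"ax":0,"ay":0,"az":0,"fingers":0},{"dx":0,"dy":0,"dz":-0.9,"ax":0,"ay":0,"az":0,"fingers":0},{"dx":0,"dy":0,"dz":-1,"ax":0,"ay":0,"az":0,"fingers":0},{"dx":0,"dy":0,"dz":-1,"ax":0,"ay":0,"az":0,"fingers":0},{"dx":0,"dy":0,"dz":-1,"ax":0,"ay":0,"az":0,"fingers":0}]'

```text
clock: 10.97
position: [0.4435, -0.29, 0.2736]
eef_rot: [2.225, 1.786, 0.315]
wrist_force: [0.0, 0.5, -0.2]
opening: 0.0002
grip_force: 0.0
```

```bash
python3 -c "
from h import *
cam('top','top3.png');print(ctrl.observe()['position'])"
```

```text
[ 0.44356063 -0.28984445  0.2725191 ]
```

View pics/top3.png

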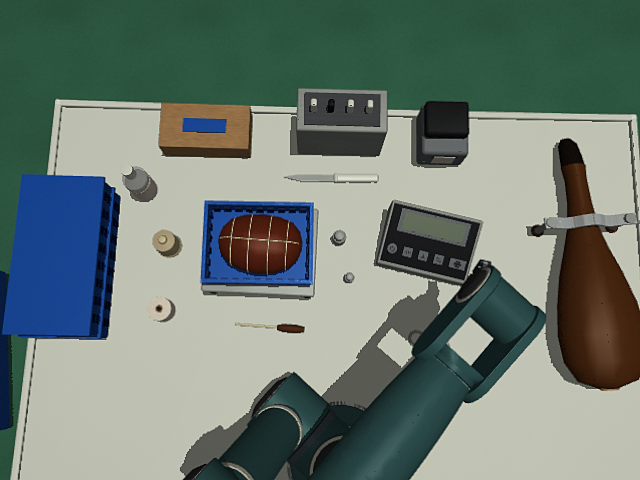

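The indicator, with corners at (395,201) and (482,208), and every visible bystander are where they started. The S-hook is hidden under the arm. The hand is clear above the table, so I'll hand in.

```bash
python3 -c "
from h import *
print(ctrl.job_done())"
```

```text
the job is handed in; nothing more can be done
None
```

I tapped on, gross/net and print in that order, each about 4 mm down at about 4 N and released before the next; nothing I could see had moved, the hand finished clear, and the job was handed in at about 11 s (no verdict came back).

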